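# Swing a board-inspection cradle to its marked angle and lock it with the index pin

## Robot

A 6-joint arm with a two-finger parallel gripper is mounted at the origin on the work surface. World frame = base frame: x ahead of the robot, y to its left, z up, the work surface at z = 0. Lengths are in m, angles in rad, forces in N, time in s.
With the tool pointing down it reaches from about 0.35 to 0.925 m from the base axis. Payload 6.4 kg.
Tool frame: the origin (TCP) lies at the very end of the fingers, on their centre line; the grasp point (between the pads) lies 19 mm behind it; z points along the fingers, x is the direction in which the jaws open and shut, and the axes are right-handed (so a half turn about z gives the same grasp; the last joint's range is limited). The gripper opens to 94 mm and grips with 3 to 60 N. Pads are 16 mm wide; open, the fingers measure 119 mm over their backs; the gripper's body (75 mm by 177 mm) begins 78 mm behind the grasp point.
Start: joints at [1.021, 0.245, 1.558, -0, 1.339, -0.174], TCP at [0.239, 0.605, 0.205] pointing down, gripper open.
Joint ranges: [-3.13, 3.13], [-1.02, 2.26], [0.13, 2.54], [-0.95, 4.09], [0.21, 2.88], [-2.74, 2.74]. Speed limits (rad/s): [2.57, 2.57, 3.14, 3.14, 3.14, 3.14].

## Interface

Orientations are given as a 3x3 rotation matrix whose columns are the frame's x, y, z axes.
In Python, from cell import ctrl gives the robot as it stands.
- The arm moves only by the tool servo_tool, never from a script. Its argument "increments" is a list of rows, each an object with "hand": the opening, from 0 (shut) to 1 (fully open); "travel": the shift along the tool's x, y, z in m, a list of three; "turn": the turn about the tool's z in degrees. A call has exactly 5 rows; each row shifts and turns the commanded pose from where the row before left it, along the tool's axes as they then stand; what a row does not reach is not made up. A row lasts 1/10 s, in which the tool goes at most 50 mm and 8.59 degrees, less where a joint would pass 70% of its speed; a pose out of reach is approached as far as the arm can. A call is refused whole if a number of a shift passes 0.05 or a number of a turn 8.59, either way. A call with a gripper value outside its range is refused whole. The fingers move at their own pace and stop on an object; "grip_force" is the grip in N (left out, the last holds). Time passes only in rows, so rows that do not move let the fingers close, or fill a call up. It gives the time, the measured TCP pose, the force and the opening at its end, in the units of the state.
- ctrl.observe(): the state, without advancing time (a new reading comes with each control period).
- ctrl.read_camera(name): name is "side" or "top"; returns a dict with "image" (480x640x3 uint8, red, green, blue), "camera_matrix" (3x3 intrinsics, pixels), "world_from_camera" (4x4, takes a point from camera to world coordinates). Camera axes: x right, y down, z forward; pixel columns grow to the right and rows downward; lengths in m; the calibration is good to about 2 mm. A picture is of the moment at which its call begins. There is no depth.
- ctrl.job_done(): hands the job in, once; it reports no verdict.
The state is a dict: "time": time; "q": joint angles; "dq": joint speeds; "joint_efforts": joint torques, N m; "eef_pos": TCP position; "eef_rot": TCP orientation; "wrist_force": force on the tool from outside, world axes, zero at the start; "ft_torque": the same for the moment, N m; "gripper_width": opening from 0.0 (shut) to 1.0 (fully open).
Only numpy, scipy, OpenCV 4.12 (cv2) and the standard library are available. Lean on these libraries where they do the work, as an engineer would, in place of code of your own. Each camera call takes 0.05 s, during which the arm holds its last target. There are 200 camera calls.

## Task

The circuit board's tilting cradle stands at its loading position. Pull the red-knobbed locking pin out clear of the disc, swing the cradle by its crank until the yellow-marked notch is under the pin, and push the pin fully home in that notch so the cradle is locked there; then let go. Do not bump the inspection camera overhanging the pin, and leave the bottle, reel and screwdriver where they are.

Things in the scene. Friction and masses are not known exactly. Their poses are not given: they have to be found in the camera images.
- jig: Tilting inspection jig, bolted down: dark base plate 210 x 300 x 12 mm, two aluminium cheeks (up to z = 160 mm) carrying a horizontal axle. Origin: centre of the plate's underside, on the bench. x along the axle (at yaw 0 away from the robot): crank at the -x end, steel index disc at the +x end; y to the left, z up. The axle is 140 mm above the origin.
- cradle (a joint): Angle of the cradle about the axle (rad), right-handed about jig +x: 0 = board level; positive lowers the board's jig -y edge and swings the crank from jig +y up and over towards -y. Starts within +-0.2; range -0.8 to 1.15. The yellow-marked notch is under the pin at 0.62; plain notches, which are wrong, at 1.0 and -0.62. Balanced: it stays where left; turning takes 3 N at the crank handle.
- disc_center (a point): Centre of the steel index disc, on the axle at jig x = 75 mm, fixed. The disc (rim radius 70 mm, 16 mm thick) turns with the cradle. Its notches taper from 15 mm wide at the rim to 11 mm. At the start the pin stands in a wide slot of the rim that lets the cradle rock only about +-0.26 rad: the pin must be drawn before the cradle can be swung further.
- pin (a joint): How far the captive locking pin is drawn out along its slanted axis (m): 0 = fully home, 0.022 = stop; starts at 0 to 0.004. The pin is 10 mm thick with a round end. From 0.013 on it clears the rim. It stays where left; sliding takes about 3 N. Pushed in within about 0.05 rad of a notch it centres the cradle by itself; well off it lands on a tooth at about 0.01 and stops.
- pin_knob (a point): Centre of the pin's red knob, a cylinder 24 mm in diameter, 26 mm long, on the pin axis; moves with the pin; 130 mm from the axle axis when home. Its z axis is the pin axis, pointing outward (the way to pull): 35 degrees from vertical, leaning to jig -y; its x axis = jig x. The camera overhangs it, so it can be taken only with the tool leaning likewise, about along the pin axis.
- guide_mouth (a point): Point on the pin axis where the pin leaves its guide block (36 x 30 x 16 mm, dark, fixed to the +x cheek), 94 mm from the disc centre and 36 mm inward of the knob's centre when the pin is home. Axes as jig.
- crank_grip (a point): Middle of the crank's orange round handle, 16 mm in diameter, parallel to the axle, free from jig x = -91 to -146 mm (this point at -120), 90 mm from the axle axis. It leans to jig +y and moves with the cradle: jig y = 90 sin(0.8 - cradle), z = 140 + 90 cos(0.8 - cradle) mm. Nothing stands above it.
- marked_notch (a point): Middle of the mouth of the yellow-marked notch, at the disc's rim (70 mm from the axle axis, jig x = 75 mm). A yellow stripe 10 mm wide runs inward from it on the disc's +x face, and its floor is yellow.
- camera_head: Inspection camera, fixed to the jig, to be left untouched: white box at jig x 45 to 105, y -80 to -10, z 380 to 430 mm, a black lens ring below it down to z = 366 mm, a thin black bar above it (z 440) from a post 16 mm thick at jig x 90, y 130 mm. Origin and axes as jig.
- flux_bottle: Bystander: white plastic bottle, 48 mm in diameter, 110 mm tall, standing; origin centre of its foot.
- tape_reel: Bystander: blue and black component reel lying flat, 90 mm in diameter, 16 mm thick; origin centre of its underside.
- screwdriver: Bystander: screwdriver lying on the bench, about 200 mm long along its x axis; origin at its underside.

How it is judged:
By the outcome, as a careful person would: the job done as asked, in the order asked, and still so for the second after the job is handed in, with the robot touching nothing.
It also fails if it takes over 64 s, if anything falls off the work surface, if the arm or the gripper's body presses on something with over 40 N, if the wrist force passes 120 N, or if a joint passes its speed limit or range.

## Working session

There is one attempt and no reset: what is moved stays moved. The work goes in short steps, Python scripts to look and compute and a tool call to move; the robot and the scene stay as the last step left them, time stands still between calls to the robot, and variables do not carry over. Pictures are saved under pics/ and viewed, about 8 in all and at most 12, crops included, and the job is handed in when it is done.

Besides the shell and the picture viewer there is one more tool, called after ">>>" as name(argument=value, ...), one argument or row to a line, values as JSON. servo_tool: Moves the arm, as the interface text tells. Its arguments: {"type":"object","properties":{"increments":{"type":"array","items":{"type":"object","properties":{"hand":{"type":"number"},"travel":{"type":"array","items":{"type":"number"}},"turn":{"type":"number"}}}},"grip_force":{"type":"number"}},"required":["increments"]}

```bash
ls; mkdir -p pics
cat > h.py <<'E'
import numpy as np, cv2
from cell import ctrl
def cam(n):
    d=ctrl.read_camera(n); return d["image"],np.array(d["camera_matrix"]),np.array(d["world_from_camera"])
def ray(K,T,u,v):
    d=T[:3,:3]@np.linalg.solve(K,[u,v,1.]); return T[:3,3],d/np.linalg.norm(d)
def tri(r1,r2):
    (a,d),(b,e)=r1,r2
    s=np.linalg.lstsq(np.c_[d,-e],b-a,rcond=None)[0]
    p,q=a+s[0]*d,b+s[1]*e
    return (p+q)/2,np.linalg.norm(p-q)
def onz(r,z): return r[0]+r[1]*(z-r[0][2])/r[1][2]
def proj(K,T,p):
    c=np.linalg.inv(T)@np.r_[p,1]; c=K@c[:3]; return c[:2]/c[2]
E
python3 - <<'E'
from h import *
for n in("side","top"):
    I,K,T=cam(n); cv2.imwrite(f"pics/{n}0.png",I[:,:,::-1]); np.savez(f"{n}0.npz",I=I,K=K,T=T)
    print(n,K.round(1).tolist(),T.round(3).tolist())
E
```

```text
pics
side [[458.0, 0.0, 322.5], [0.0, 458.0, 228.4], [0.0, 0.0, 1.0]] [[0.974, -0.149, 0.171, 0.431], [-0.226, -0.658, 0.718, -0.669], [0.005, -0.738, -0.674, 0.823], [0.0, 0.0, 0.0, 1.0]]
top [[570.9, 0.0, 319.3], [0.0, 570.9, 234.5], [0.0, 0.0, 1.0]] [[0.013, -0.982, 0.188, 0.361], [-1.0, -0.012, 0.005, 0.059], [-0.003, -0.188, -0.982, 1.419], [0.0, 0.0, 0.0, 1.0]]
```

View pics/side0.png

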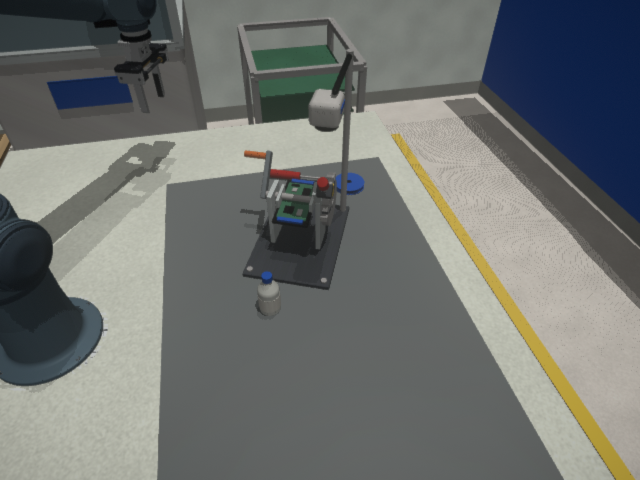

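View pics/top0.png

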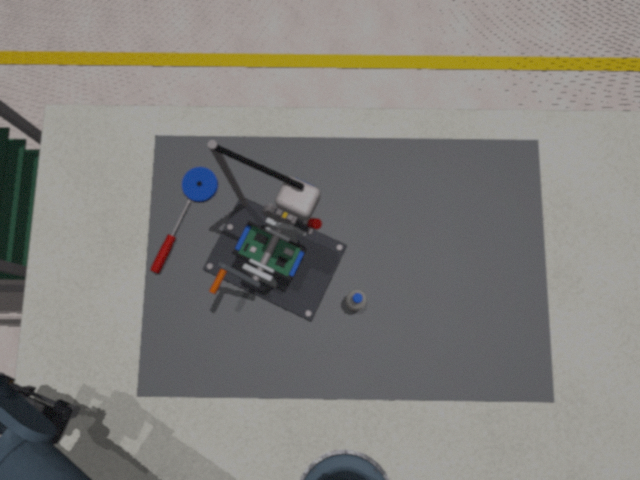

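Side view: crank handle at (255,155), red knob at (324,184), camera head at (326,110), bottle at (268,297). Top view: plate screws near (230,227), (341,247), (308,314) and (209,267), knob at (314,223), handle at (218,281).

Run:
```python
from h import *
D={n:np.load(f"{n}0.npz") for n in("side","top")}
def blobs(n,m,box):
    x0,y0,x1,y1=box; mm=np.zeros(m.shape,np.uint8); mm[y0:y1,x0:x1]=m[y0:y1,x0:x1]
    k,l,s,c=cv2.connectedComponentsWithStats(mm)
    return [(c[i].round(1).tolist(),s[i].tolist()) for i in range(1,k) if s[i,4]>=4]
for n,box in(("side",(230,100,370,300)),("top",(190,180,360,330))):
    H=cv2.cvtColor(D[n]["I"],cv2.COLOR_RGB2HSV); h,s,v=[H[...,i].astype(int) for i in range(3)]
    print(n,"red",blobs(n,((h<6)|(h>174))&(s>150)&(v>70),box))
    print("orange",blobs(n,(h>=6)&(h<18)&(s>150)&(v>90),box))
    print("yellow",blobs(n,(h>=20)&(h<35)&(s>110)&(v>90),box))
I=D["top"]["I"]; g=cv2.cvtColor(I,cv2.COLOR_RGB2GRAY).astype(float)
K,T=D["top"]["K"],D["top"]["T"]
P=[]
for u,v in((230,227),(341,247),(308,314),(209,267)):
    w=np.clip(g[v-4:v+5,u-4:u+5]-110,0,None); yy,xx=np.mgrid[v-4:v+5,u-4:u+5]
    c=((xx*w).sum()/w.sum(),(yy*w).sum()/w.sum()); p=onz(ray(K,T,*c),.014); P.append(p); print(np.round(c,1),p.round(4))
P=np.array(P);print([np.linalg.norm(P[i]-P[(i+1)%4]).round(4) for i in range(4)],P.mean(0))
for a,b in((3,0),(2,1)): d=P[b]-P[a];print("yaw x",np.arctan2(d[1],d[0]))
for a,b in((1,0),(2,3)): d=P[b]-P[a];print("yaw y",np.arctan2(-d[0],d[1]))
a=np.hstack([cv2.resize(D["top"]["I"][170:330,190:360],None,fx=2.35,fy=2.35,interpolation=3),cv2.resize(D["side"]["I"][100:260,220:390],None,fx=2.35,fy=2.35,interpolation=3)])
cv2.imwrite("pics/c0.png",a[:,:,::-1])
```

```text
side red [([285.2, 173.0], [271, 170, 29, 7, 137]), ([322.3, 182.0], [318, 178, 10, 9, 76])]
orange [([255.1, 153.5], [245, 151, 21, 6, 71])]
yellow []
top red [([314.8, 222.9], [309, 219, 12, 10, 92])]
orange [([217.7, 280.5], [210, 269, 16, 24, 159])]
yellow [([284.4, 214.5], [282, 212, 6, 6, 27])]
[229.6 226.5] [0.6476 0.2919 0.014 ]
[339.1 246.9] [0.599  0.0164 0.014 ]
[307.9 313. ] [0.4344 0.0914 0.014 ]
[209.3 265.7] [0.5475 0.3379 0.014 ]
[np.float64(0.2797), np.float64(0.1809), np.float64(0.2712), np.float64(0.1102)] [0.55710555 0.18440484 0.014     ]
yaw x -0.4312105710588143
yaw x -0.42761840032242776
yaw y -0.17448806527994082
yaw y -0.42991428168472323
```

View pics/c0.png

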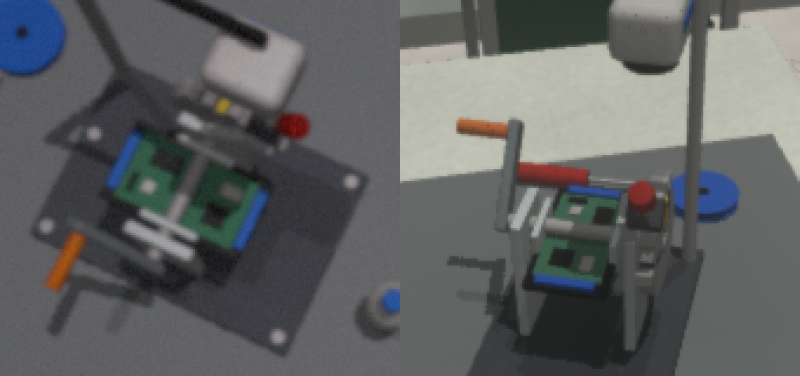

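The crop shows three plate screws. The fourth corner carries the camera post, and the blob at (230,227) isn't a screw. The knob is clear in both views. Next I triangulate it and compare with the model.

```bash
cat >> h.py <<'E'
J0=np.array([.5733,.1771,0]);YAW=-.429
R=cv2.Rodrigues(np.array([0,0,YAW]))[0]
def w(p): return J0+R@np.array(p)
def jg(p): return R.T@(np.array(p)-J0)
A=np.array([0,-np.sin(np.radians(35)),np.cos(np.radians(35))])
AX=R@A
def knob(d): return w(np.array([.075,0,.14])+A*(.13+d))
def crank(c): return w([-.12,.09*np.sin(.8-c),.14+.09*np.cos(.8-c)])
E
python3 - <<'E'
from h import *
D={n:np.load(f"{n}0.npz") for n in("side","top")}
r=lambda n,u,v: ray(D[n]["K"],D[n]["T"],u,v)
k,e=tri(r("side",322.8,183),r("top",314.8,222.9)); print("knob",k,jg(k),e,"exp",knob(.002),jg(knob(.002)))
c,e=tri(r("side",255.1,153.5),r("top",217.7,280.5)); j=jg(c);print("crank",c,j,e,"c=",.8-np.arctan2(j[1],j[2]-.14),np.hypot(j[1],j[2]-.14))
for n in D: print(n,proj(D[n]["K"],D[n]["T"],knob(.002)),proj(D[n]["K"],D[n]["T"],crank(.8-np.arctan2(j[1],j[2]-.14))))
f=r("top",284.4,214.5);print("yellow?",jg(onz(f,.21)))
for z in(.0,.11):print("bottle",jg(onz(r("side",268,297),.055)))
o=ctrl.observe();print(o["q"],o["eef_pos"],np.round(o["eef_rot"],3),AX,R[:,0])
E
```

```text
knob [0.60827748 0.07457787 0.25297436] [ 0.07445316 -0.07868251  0.25297436] 0.0006727483413674071 exp [0.61001034 0.07705165 0.24812807] [ 0.075      -0.07571209  0.24812807]
crank [0.48915387 0.27926856 0.21177245] [-0.1190192   0.05790871  0.21177245] 0.001550444657264866 c= 0.12110371876615367 0.09222094591324173
side [323.48358029 184.02614441] [254.91604112 154.30553222]
top [313.64279689 222.71742577] [218.21079958 281.65109162]
yellow? [ 0.07146921 -0.00655854  0.21      ]
bottle [-0.01145323 -0.23982492  0.055     ]
bottle [-0.01145323 -0.23982492  0.055     ]
[ 1.02091332e+00  2.45732538e-01  1.55884285e+00 -3.15996184e-05
  1.33870206e+00 -1.74083178e-01] [0.23827589 0.60418974 0.20448952] [[ 0.367  0.93  -0.001]
 [ 0.93  -0.367 -0.001]
 [-0.002 -0.    -1.   ]] [-0.23858579 -0.52160018  0.81915204] [ 0.90938217 -0.41596163  0.        ]
```

The triangulated knob and crank match the model to within 5 mm, and cradle is about 0.12. Moves can only turn the tool about its own z, so the 35° lean has to come from how the arm behaves at its reach limit. I'll raise the tool, turn it, and probe that.

>>> servo_tool(
  increments=[
    {"hand": 0.6,"travel": [0,0,-0.05],"turn": 8.5},
    {"hand": 0.6,"travel": [0,0,-0.05],"turn": 8.5},
    {"hand": 0.6,"travel": [0,0,-0.05],"turn": 8.5},
    {"hand": 0.6,"travel": [0,0,-0.05],"turn": 8.5},
    {"hand": 0.6,"travel": [0,0,-0.05],"turn": 8.5},
  ],
  grip_force=20,
)

```text
time: 0.6
eef_pos: [0.2383, 0.6042, 0.457]
eef_rot: [[0.902, 0.432, -0.0], [0.432, -0.902, -0.001], [-0.001, 0.0, -1.0]]
wrist_force: [-0.1, 0.4, 0.3]
gripper_width: 0.619
```

```bash
cat > s.py <<'E'
from h import *
o=ctrl.observe();r=np.array(o["eef_rot"])
print("t",round(o["time"],2),"q",np.round(o["q"],3),"p",np.round(o["eef_pos"],4),"F",np.round(o["wrist_force"],1),"g",round(o["gripper_width"],3))
print("tool x",r[:,0].round(3),"z",r[:,2].round(3),"jig tcp",jg(o["eef_pos"]).round(4),"lean err deg",np.degrees(np.arccos(np.clip(-r[:,2]@AX,-1,1))).round(1))
with open("log.txt","a") as f: f.write(repr((list(map(float,o["q"])),list(map(float,o["eef_pos"])),r.tolist()))+"\n")
E
python3 s.py; python3 -c "
from cell import ctrl
print([a for a in dir(ctrl) if a[0]!='_'])"
```

```text
t 0.6 q [1.021 0.166 1.202 0.    1.774 0.574] p [0.2383 0.6042 0.457 ] F [-0.1  0.4  0.3] g 0.619
tool x [ 0.902  0.432 -0.001] z [-0.    -0.001 -1.   ] jig tcp [-0.4823  0.2491  0.457 ] lean err deg 35.0
['PlanningError', 'job_done', 'observe', 'read_camera']
```

>>> servo_tool(
  increments=[
    {"hand": 0.6,"travel": [0,0,-0.05],"turn": 8.5},
    {"hand": 0.6,"travel": [0,0,-0.05],"turn": 8.5},
    {"hand": 0.6,"travel": [0,0,-0.05],"turn": 8.5},
    {"hand": 0.6,"travel": [0,0,-0.05],"turn": 8.5},
    {"hand": 0.6,"travel": [0,0,-0.05],"turn": 8.5},
  ],
)

```text
time: 1.1
eef_pos: [0.2381, 0.604, 0.7048]
eef_rot: [[0.96, -0.281, 0.0], [-0.281, -0.96, 0.001], [0.0, -0.001, -1.0]]
wrist_force: [0.1, 0.9, 1.4]
gripper_width: 0.602
```

```bash
python3 s.py
```

```text
t 1.1 q [1.021 0.415 0.431 0.    2.294 1.306] p [0.2381 0.604  0.7048] F [0.1 0.9 1.4] g 0.602
tool x [ 0.96  -0.281  0.   ] z [ 0.     0.001 -1.   ] jig tcp [-0.4824  0.2488  0.7048] lean err deg 35.0
```

>>> servo_tool(
  increments=[
    {"hand": 0.6,"travel": [0,0,-0.05],"turn": 7.5},
    {"hand": 0.6,"travel": [0,0,-0.05],"turn": 0},
    {"hand": 0.6,"travel": [0,0,-0.05],"turn": 0},
    {"hand": 0.6,"travel": [0,0,-0.05],"turn": 0},
    {"hand": 0.6,"travel": [0,0,-0.05],"turn": 0},
  ],
)

```text
time: 1.6
eef_pos: [0.2067, 0.5229, 0.8232]
eef_rot: [[0.932, -0.363, 0.024], [-0.363, -0.93, 0.061], [0.0, -0.065, -0.998]]
wrist_force: [0.3, -0.7, 0.5]
gripper_width: 0.605
```

```bash
python3 s.py
```

```text
t 1.6 q [0.986 0.43  0.127 0.024 2.52  1.377] p [0.2067 0.5229 0.8232] F [ 0.3 -0.7  0.5] g 0.605
tool x [ 0.932 -0.363  0.   ] z [ 0.024  0.061 -0.998] jig tcp [-0.4772  0.1619  0.8232] lean err deg 31.3
```

Pressing past the reach limit does tilt the tool, in the direction I want. I'll keep pushing outward.

>>> servo_tool(
  increments=[
    {"hand": 0.6,"travel": [0,-0.05,0],"turn": 0},
    {"hand": 0.6,"travel": [0,-0.05,0],"turn": 0},
    {"hand": 0.6,"travel": [0,-0.05,0],"turn": 0},
    {"hand": 0.6,"travel": [0,-0.05,0],"turn": 0},
    {"hand": 0.6,"travel": [0,-0.05,0],"turn": 0},
  ],
)

```text
time: 2.1
eef_pos: [0.262, 0.6655, 0.7233]
eef_rot: [[0.932, -0.36, 0.053], [-0.363, -0.922, 0.135], [0.0, -0.145, -0.989]]
wrist_force: [-0.9, 0.7, -0.2]
gripper_width: 0.6
```

```bash
python3 s.py
```

```text
t 2.1 q [1.028 0.6   0.129 0.032 2.269 1.422] p [0.262  0.6655 0.7233] F [-0.9  0.7 -0.2] g 0.6
tool x [ 0.932 -0.363  0.   ] z [ 0.053  0.135 -0.989] jig tcp [-0.4863  0.3146  0.7233] lean err deg 26.7
```

>>> servo_tool(
  increments=[
    {"hand": 0.6,"travel": [0,-0.05,-0.05],"turn": 0},
    {"hand": 0.6,"travel": [0,-0.05,-0.05],"turn": 0},
    {"hand": 0.6,"travel": [0,-0.05,-0.05],"turn": 0},
    {"hand": 0.6,"travel": [0,-0.05,-0.05],"turn": 0},
    {"hand": 0.6,"travel": [0,-0.05,-0.05],"turn": 0},
  ],
)

```text
time: 2.6
eef_pos: [0.2586, 0.659, 0.7704]
eef_rot: [[0.932, -0.349, 0.102], [-0.364, -0.895, 0.258], [0.002, -0.278, -0.961]]
wrist_force: [-0.3, -0.0, 0.1]
gripper_width: 0.601
```

```bash
python3 s.py
```

```text
t 2.6 q [1.018 0.541 0.126 0.06  2.196 1.431] p [0.2586 0.659  0.7704] F [-0.3 -0.   0.1] g 0.601
tool x [ 0.932 -0.364  0.002] z [ 0.102  0.258 -0.961] jig tcp [-0.4866  0.3073  0.7704] lean err deg 18.9
```

>>> servo_tool(
  increments=[
    {"hand": 0.6,"travel": [0,-0.05,-0.05],"turn": 0},
    {"hand": 0.6,"travel": [0,-0.05,-0.05],"turn": 0},
    {"hand": 0.6,"travel": [0,-0.05,-0.05],"turn": 0},
    {"hand": 0.6,"travel": [0,-0.05,-0.05],"turn": 0},
    {"hand": 0.6,"travel": [0,-0.05,-0.05],"turn": 0},
  ],
)

```text
time: 3.1
eef_pos: [0.2521, 0.6429, 0.8223]
eef_rot: [[0.932, -0.333, 0.146], [-0.364, -0.854, 0.372], [0.001, -0.4, -0.917]]
wrist_force: [0.2, -0.6, 0.3]
gripper_width: 0.6
```

```bash
python3 s.py
```

```text
t 3.1 q [1.002 0.474 0.127 0.091 2.135 1.438] p [0.2521 0.6429 0.8223] F [ 0.2 -0.6  0.3] g 0.6
tool x [ 0.932 -0.364  0.001] z [ 0.146  0.372 -0.917] jig tcp [-0.4859  0.29    0.8223] lean err deg 11.5
```

>>> servo_tool(
  increments=[
    {"hand": 0.6,"travel": [0,-0.05,-0.05],"turn": 0},
    {"hand": 0.6,"travel": [0,-0.05,-0.05],"turn": 0},
    {"hand": 0.6,"travel": [0,-0.05,-0.05],"turn": 0},
    {"hand": 0.6,"travel": [0,-0.05,-0.05],"turn": 0},
    {"hand": 0.6,"travel": [0,-0.05,-0.05],"turn": 0},
  ],
)

```text
time: 3.6
eef_pos: [0.2394, 0.6117, 0.8835]
eef_rot: [[0.932, -0.31, 0.19], [-0.364, -0.797, 0.482], [0.001, -0.518, -0.855]]
wrist_force: [-0.1, 0.8, -0.2]
gripper_width: 0.599
```

```bash
python3 s.py
```

```text
t 3.6 q [0.976 0.391 0.127 0.13  2.086 1.444] p [0.2394 0.6117 0.8835] F [-0.1  0.8 -0.2] g 0.599
tool x [ 0.932 -0.364  0.001] z [ 0.19   0.482 -0.855] jig tcp [-0.4844  0.2563  0.8835] lean err deg 4.1
```

>>> servo_tool(
  increments=[
    {"hand": 0.6,"travel": [0,-0.05,-0.05],"turn": 0},
    {"hand": 0.6,"travel": [0,-0.05,-0.05],"turn": 0},
    {"hand": 0.6,"travel": [0,-0.05,-0.05],"turn": 0},
    {"hand": 0.6,"travel": [0,0,0],"turn": 0},
    {"hand": 0.6,"travel": [0,0,0],"turn": 0},
  ],
)

```text
time: 4.1
eef_pos: [0.2295, 0.5867, 0.9214]
eef_rot: [[0.931, -0.295, 0.214], [-0.364, -0.756, 0.544], [0.002, -0.584, -0.812]]
wrist_force: [0.7, 0.6, 0.4]
gripper_width: 0.599
```

```bash
python3 s.py
```

```text
t 4.1 q [0.955 0.337 0.128 0.159 2.062 1.446] p [0.2295 0.5867 0.9214] F [0.7 0.6 0.4] g 0.599
tool x [ 0.931 -0.364  0.002] z [ 0.214  0.544 -0.812] jig tcp [-0.483   0.2295  0.9214] lean err deg 1.9
```

The tool now leans within 2° of the pin axis. I'll fit the kinematics from the logged poses to check joint ranges at the targets.

```bash
cat > kin.py <<'E'
from h import *
from scipy.optimize import least_squares
from scipy.spatial.transform import Rotation as Ro
L=[eval(l) for l in open("log.txt")]
L.append(([1.02091,.24573,1.55884,0,1.33870,-.17408],[.23828,.60419,.20449],[[.367,.93,0],[.93,-.367,0],[0,0,-1]]))
rz=lambda a:Ro.from_euler('z',a).as_matrix(); ry=lambda a:Ro.from_euler('y',a).as_matrix()
def fk(q,p):
    M=rz(q[0]);x=M@np.array([p[0],p[1],p[2]]);M=M@ry(q[1]);x=x+M@[0,0,p[3]];M=M@ry(q[2]);x=x+M@[p[4],0,p[5]]
    M=M@rz(q[3])@ry(q[4]);x=x+M@[p[7],0,p[6]];return x,M@rz(q[5]+p[8])
def res(p): return np.concatenate([np.r_[(fk(q,p)[0]-x)*10,(fk(q,p)[1]-np.array(r)).ravel()] for q,x,r in L])
s=least_squares(res,[0,.11,.3,.4,0,.4,.25,0,0]);P=s.x
lo=np.array([-3.13,-1.02,.13,-.95,.21,-2.74]);hi=np.array([3.13,2.26,2.54,4.09,2.88,2.74])
def ik(x,Rt,q0):
    f=lambda q:np.r_[(fk(q,P)[0]-x)*5,(fk(q,P)[1]-Rt).ravel()]
    return least_squares(f,np.clip(q0,lo+.001,hi-.001),bounds=(lo,hi))
if __name__=="__main__":
    print(P.round(4),np.abs(s.fun).max())
    o=ctrl.observe();Rt=np.array(o["eef_rot"]);q=np.array(o["q"]);x0=np.array(o["eef_pos"]);zt=-Rt[:,2]
    ts=lambda g:g+.019*Rt[:,2]
    K=knob(.002)
    for n,g,RR in(("over",K+zt*.45,Rt),("pre",K+zt*.12,Rt),("grasp",K,Rt),("pulled",knob(.022),Rt),
      ("crank pre",crank(.12)+zt*.1,Rt@rz(-np.pi/2)),("crank",crank(.12),Rt@rz(-np.pi/2)),("crank end",crank(.62),Rt@rz(-np.pi/2))):
        x=ts(g);best=ik(x,RR,q);
        print(n,x.round(3),"d tool",(RR.T@(x-x0)).round(3),"q",best.x.round(2),"err",round(best.cost,6));x0=x;q=best.x
E
python3 kin.py
```

```text
[-0.      0.1126  0.2735  0.4198  0.0662  0.5688  0.28    0.     -0.    ] 1.9193285221450673
over [ 0.518 -0.157  0.598] d tool [ 0.539  0.667 -0.08 ] q [-0.85 -0.07  1.32  0.64  2.09  2.74] err 0.052762
pre [0.588 0.022 0.33 ] d tool [0.   0.   0.33] q [-0.53 -0.06  1.81  0.71  1.52  2.74] err 0.044205
grasp [0.614 0.087 0.233] d tool [ 0.   -0.    0.12] q [-0.39  0.06  1.88  0.77  1.29  2.74] err 0.035158
pulled [0.609 0.077 0.249] d tool [-0.001 -0.    -0.02 ] q [-0.41  0.03  1.88  0.76  1.33  2.74] err 0.037095
crank pre [0.47  0.234 0.276] d tool [ 0.094 -0.187  0.034] q [-0.07 -0.35  2.1   0.63  1.25  1.71] err 0.0
crank [0.492 0.289 0.195] d tool [0.  0.  0.1] q [ 0.06 -0.16  2.1   0.67  1.03  1.69] err 0.0
crank end [0.475 0.252 0.213] d tool [-0.022 -0.002 -0.039] q [-0.03 -0.26  2.15  0.66  1.12  1.66] err 0.0
```

```bash
sed -i 's/.25,0,0\]);P/.25,0,3.14]);P/' kin.py; python3 kin.py
```

```text
[-0.      0.1126  0.2735  0.4198  0.0662  0.5688  0.28    0.      3.1416] 0.0016519965576331857
over [ 0.518 -0.157  0.598] d tool [ 0.539  0.667 -0.08 ] q [-0.8  -0.04  1.26  0.66  2.1  -0.14] err 0.0
pre [0.588 0.022 0.33 ] d tool [0.   0.   0.33] q [-0.45 -0.06  1.75  0.62  1.51 -0.14] err 0.0
grasp [0.614 0.087 0.233] d tool [ 0.   -0.    0.12] q [-0.32  0.06  1.82  0.65  1.29 -0.14] err 0.0
pulled [0.609 0.077 0.249] d tool [-0.001 -0.    -0.02 ] q [-0.34  0.03  1.81  0.64  1.33 -0.14] err 0.0
crank pre [0.47  0.234 0.276] d tool [ 0.094 -0.187  0.034] q [-0.07 -0.35  2.1   0.63  1.25 -1.43] err 0.0
crank [0.492 0.289 0.195] d tool [0.  0.  0.1] q [ 0.06 -0.16  2.1   0.67  1.03 -1.45] err 0.0
crank end [0.475 0.252 0.213] d tool [-0.022 -0.002 -0.039] q [-0.03 -0.26  2.15  0.66  1.12 -1.48] err 0.0
```

>>> servo_tool(
  increments=[
    {"hand": 0.6,"travel": [0.03,0.038,0],"turn": 0},
    {"hand": 0.6,"travel": [0.03,0.038,0],"turn": 0},
    {"hand": 0.6,"travel": [0.03,0.038,0],"turn": 0},
    {"hand": 0.6,"travel": [0.03,0.038,0],"turn": 0},
    {"hand": 0.6,"travel": [0.03,0.038,0],"turn": 0},
  ],
)

```text
time: 4.6
eef_pos: [0.3085, 0.4052, 0.821]
eef_rot: [[0.932, -0.294, 0.212], [-0.362, -0.758, 0.542], [0.001, -0.582, -0.813]]
wrist_force: [1.0, -0.3, 0.2]
gripper_width: 0.602
```

>>> servo_tool(
  increments=[
    {"hand": 0.6,"travel": [0.03,0.038,0],"turn": 0},
    {"hand": 0.6,"travel": [0.03,0.038,0],"turn": 0},
    {"hand": 0.6,"travel": [0.03,0.038,0],"turn": 0},
    {"hand": 0.6,"travel": [0.03,0.038,0],"turn": 0},
    {"hand": 0.6,"travel": [0.03,0.038,0],"turn": 0},
  ],
)

```text
time: 5.1
eef_pos: [0.393, 0.206, 0.711]
eef_rot: [[0.932, -0.294, 0.213], [-0.363, -0.757, 0.543], [0.001, -0.583, -0.812]]
wrist_force: [1.3, 0.0, -1.1]
gripper_width: 0.6
```

>>> servo_tool(
  increments=[
    {"hand": 0.6,"travel": [0.03,0.038,0],"turn": 0},
    {"hand": 0.6,"travel": [0.03,0.038,0],"turn": 0},
    {"hand": 0.6,"travel": [0.03,0.038,0],"turn": 0},
    {"hand": 0.6,"travel": [0.03,0.038,0],"turn": 0},
    {"hand": 0.6,"travel": [0.03,0.038,0],"turn": 0},
  ],
)

```text
time: 5.6
eef_pos: [0.4769, 0.0073, 0.6003]
eef_rot: [[0.932, -0.295, 0.213], [-0.364, -0.757, 0.543], [0.001, -0.583, -0.812]]
wrist_force: [0.3, 0.5, 0.7]
gripper_width: 0.602
```

```bash
python3 s.py; python3 kin.py
```

```text
t 5.6 q [-0.592 -0.301  1.485  0.68   2.008  0.062] p [0.4769 0.0073 0.6003] F [0.3 0.5 0.7] g 0.602
tool x [ 0.932 -0.364  0.001] z [ 0.213  0.543 -0.812] jig tcp [-0.017  -0.1945  0.6003] lean err deg 2.0
[-0.      0.1126  0.2735  0.4198  0.0662  0.5688  0.28    0.      3.1416] 0.0016519963746550626
over [ 0.518 -0.157  0.598] d tool [ 0.098  0.113 -0.079] q [-0.8  -0.04  1.26  0.66  2.1  -0.13] err 0.0
pre [0.589 0.022 0.33 ] d tool [0.   0.   0.33] q [-0.45 -0.06  1.75  0.62  1.52 -0.13] err 0.0
grasp [0.614 0.087 0.233] d tool [-0.    0.    0.12] q [-0.32  0.06  1.82  0.65  1.3  -0.14] err 0.0
pulled [0.609 0.077 0.249] d tool [-0.001 -0.    -0.02 ] q [-0.34  0.03  1.81  0.64  1.33 -0.14] err 0.0
crank pre [0.47  0.234 0.276] d tool [ 0.094 -0.187  0.034] q [-0.07 -0.35  2.1   0.63  1.25 -1.43] err 0.0
crank [0.492 0.289 0.195] d tool [0.  0.  0.1] q [ 0.06 -0.16  2.1   0.67  1.03 -1.45] err 0.0
crank end [0.475 0.252 0.213] d tool [-0.022 -0.002 -0.039] q [-0.03 -0.26  2.15  0.66  1.12 -1.48] err 0.0
```

>>> servo_tool(
  increments=[
    {"hand": 0.6,"travel": [0.033,0.037,0],"turn": 1},
    {"hand": 0.6,"travel": [0.033,0.037,0],"turn": 1},
    {"hand": 0.6,"travel": [0.032,0.037,0],"turn": 1},
    {"hand": 0.6,"travel": [0,0,0.03],"turn": 0},
    {"hand": 0.6,"travel": [0,0,0.05],"turn": 0},
  ],
)

```text
time: 6.1
eef_pos: [0.5511, -0.0697, 0.4701]
eef_rot: [[0.913, -0.345, 0.215], [-0.406, -0.736, 0.542], [-0.029, -0.582, -0.812]]
wrist_force: [-0.3, 0.6, 0.4]
gripper_width: 0.602
```

>>> servo_tool(
  increments=[
    {"hand": 0.6,"travel": [0,0,0.04],"turn": 0},
    {"hand": 0.6,"travel": [0,0,0.04],"turn": 0},
    {"hand": 0.6,"travel": [0,0,0.04],"turn": 0},
    {"hand": 0.6,"travel": [0,0,0.03],"turn": 0},
    {"hand": 0.6,"travel": [0,0,0],"turn": 0},
  ],
)

```text
time: 6.6
eef_pos: [0.58, 0.0163, 0.3445]
eef_rot: [[0.916, -0.345, 0.205], [-0.399, -0.736, 0.546], [-0.038, -0.582, -0.812]]
wrist_force: [0.4, 0.1, 0.1]
gripper_width: 0.6
```

```bash
python3 s.py
python3 - <<'E'
from h import *
o=ctrl.observe();Rt=np.array(o["eef_rot"]);g=np.array(o["eef_pos"])-.019*Rt[:,2]
print("knob rel grasp pt, tool axes",(Rt.T@(knob(.002)-g)).round(4))
S,Ks,Ts=cam("side");T_,Kt,Tt=cam("top")
C=[]
for n,I,K,T in(("s",S,Ks,Ts),("t",T_,Kt,Tt)):
    u,v=proj(K,T,knob(0)).round().astype(int)
    a=I[v-60:v+30,u-60:u+60].copy();C.append(cv2.resize(a,(400,300),interpolation=3))
    H=cv2.cvtColor(I,cv2.COLOR_RGB2HSV);h,s,vv=[H[...,i].astype(int) for i in range(3)]
    m=((h<6)|(h>174))&(s>150)&(vv>70);m[:v-10]=0;m[v+11:]=0;m[:,:u-12]=0;m[:,u+13:]=0
    yy,xx=np.nonzero(m);print(n,(u,v),"red",xx.min() if len(xx) else None,xx.mean(),xx.max(),yy.min(),yy.mean(),yy.max(),len(xx),"grasp px",proj(K,T,g),"tcp",proj(K,T,o["eef_pos"]))
cv2.imwrite("pics/c1.png",np.hstack(C)[:,:,::-1])
E
```

```text
t 6.6 q [-0.466 -0.075  1.741  0.619  1.556 -0.078] p [0.58   0.0163 0.3445] F [0.4 0.1 0.1] g 0.6
tool x [ 0.916 -0.399 -0.038] z [ 0.205  0.546 -0.812] jig tcp [ 0.073  -0.1434  0.3445] lean err deg 2.4
knob rel grasp pt, tool axes [0.0069 0.0011 0.1366]
s (np.int64(324), np.int64(184)) red 317 322.2068965517241 327 177 182.0344827586207 187 87 grasp px [314.55526821 159.73459396] tcp [315.46890715 163.42059877]
t (np.int64(313), np.int64(223)) red 309 314.5154639175258 320 219 223.09278350515464 228 97 grasp px [350.20124951 228.38059245] tcp [344.39503495 227.9248133 ]
```

View pics/c1.png

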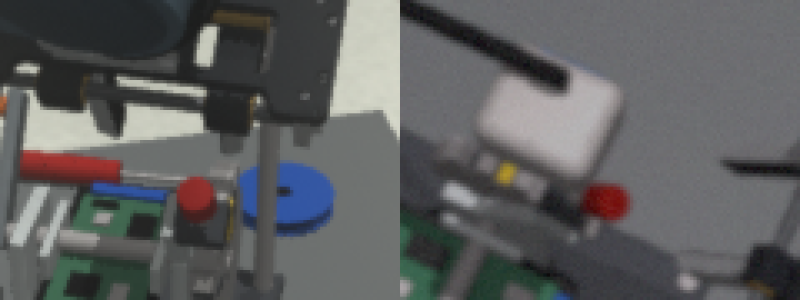

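The knob lies between the fingers in the side view (crop (195,195)). I'll advance along the axis and grip.

>>> servo_tool(
  increments=[
    {"hand": 0.6,"travel": [0.007,0.001,0.02],"turn": 0},
    {"hand": 0.6,"travel": [0,0,0.03],"turn": 0},
    {"hand": 0.6,"travel": [0,0,0.03],"turn": 0},
    {"hand": 0.6,"travel": [0,0,0.03],"turn": 0},
    {"hand": 0.6,"travel": [0,0,0.02],"turn": 0},
  ],
)

```text
time: 7.2
eef_pos: [0.6164, 0.0805, 0.2439]
eef_rot: [[0.915, -0.342, 0.215], [-0.403, -0.738, 0.542], [-0.027, -0.582, -0.812]]
wrist_force: [0.8, 0.2, -0.6]
gripper_width: 0.598
```

```bash
python3 s.py
cat > rel.py <<'E'
from h import *
o=ctrl.observe();Rt=np.array(o["eef_rot"]);g=np.array(o["eef_pos"])-.019*Rt[:,2]
print("knob rel grasp pt, tool axes",(Rt.T@(knob(.002)-g)).round(4),"d est",((g-knob(0))@AX).round(4))
E
python3 rel.py
```

```text
t 7.2 q [-0.33   0.051  1.801  0.646  1.316 -0.083] p [0.6164 0.0805 0.2439] F [ 0.8  0.2 -0.6] g 0.598
tool x [ 0.915 -0.403 -0.027] z [ 0.215  0.542 -0.812] jig tcp [ 0.0794 -0.0699  0.2439] lean err deg 1.8
knob rel grasp pt, tool axes [-0.0046  0.0022  0.0123] d est 0.0142
```

>>> servo_tool(
  increments=[
    {"hand": 0.6,"travel": [-0.004,0.002,0.006],"turn": 0},
    {"hand": 0.6,"travel": [0,0,0.005],"turn": 0},
    {"hand": 0.2,"travel": [0,0,0],"turn": 0},
    {"hand": 0.1,"travel": [0,0,0],"turn": 0},
    {"hand": 0.1,"travel": [0,0,0],"turn": 0},
  ],
  grip_force=20,
)

```text
time: 7.7
eef_pos: [0.6141, 0.0865, 0.2348]
eef_rot: [[0.915, -0.341, 0.215], [-0.403, -0.738, 0.542], [-0.026, -0.583, -0.812]]
wrist_force: [0.1, 0.2, 0.3]
gripper_width: 0.381
```

```bash
python3 s.py;python3 rel.py
```

```text
t 7.7 q [-0.321  0.052  1.817  0.65   1.297 -0.087] p [0.6141 0.0865 0.2348] F [0.1 0.2 0.3] g 0.381
tool x [ 0.915 -0.403 -0.026] z [ 0.215  0.542 -0.812] jig tcp [ 0.0748 -0.0655  0.2348] lean err deg 1.8
knob rel grasp pt, tool axes [-0.0003  0.0006  0.0022] d est 0.0042
```

>>> servo_tool(
  increments=[
    {"hand": 0.1,"travel": [0,0,0],"turn": 0},
    {"hand": 0.1,"travel": [0,0,0],"turn": 0},
    {"hand": 0.1,"travel": [0,0,0],"turn": 0},
    {"hand": 0.1,"travel": [0,0,0],"turn": 0},
    {"hand": 0.1,"travel": [0,0,0],"turn": 0},
  ],
  grip_force=25,
)

```text
time: 8.2
eef_pos: [0.6122, 0.0881, 0.2335]
eef_rot: [[0.916, -0.342, 0.21], [-0.4, -0.737, 0.545], [-0.031, -0.583, -0.812]]
wrist_force: [-5.5, 1.7, 2.0]
gripper_width: 0.251
```

```bash
python3 s.py;python3 rel.py
```

```text
t 8.2 q [-0.319  0.053  1.819  0.65   1.3   -0.087] p [0.6122 0.0881 0.2335] F [-5.5  1.7  2. ] g 0.251
tool x [ 0.916 -0.4   -0.031] z [ 0.21   0.545 -0.812] jig tcp [ 0.0724 -0.0648  0.2335] lean err deg 2.1
knob rel grasp pt, tool axes [0.002  0.0004 0.0007] d est 0.0028
```

Gripped: opening 0.251 is about 23.6 mm, the knob's diameter. Pulling out.

>>> servo_tool(
  increments=[
    {"hand": 0.1,"travel": [-0.002,0,-0.004],"turn": 0},
    {"hand": 0.1,"travel": [0,0,-0.005],"turn": 0},
    {"hand": 0.1,"travel": [0,0,-0.005],"turn": 0},
    {"hand": 0.1,"travel": [0,0,-0.004],"turn": 0},
    {"hand": 0.1,"travel": [0,0,0],"turn": 0},
  ],
)

```text
time: 8.7
eef_pos: [0.6076, 0.0781, 0.2491]
eef_rot: [[0.916, -0.341, 0.213], [-0.401, -0.738, 0.543], [-0.028, -0.583, -0.812]]
wrist_force: [-3.9, 2.4, 3.3]
gripper_width: 0.252
```

```bash
python3 s.py;python3 rel.py
```

```text
t 8.7 q [-0.339  0.027  1.816  0.644  1.331 -0.086] p [0.6076 0.0781 0.2491] F [-3.9  2.4  3.3] g 0.252
tool x [ 0.916 -0.401 -0.028] z [ 0.213  0.543 -0.812] jig tcp [ 0.0724 -0.0758  0.2491] lean err deg 2.0
knob rel grasp pt, tool axes [0.0027 0.0005 0.0198] d est 0.0218
```

>>> servo_tool(
  increments=[
    {"hand": 0.6,"travel": [0,0,0],"turn": 0},
    {"hand": 0.6,"travel": [0,0,0],"turn": 0},
    {"hand": 0.6,"travel": [0,0,0],"turn": 0},
    {"hand": 0.6,"travel": [0,0,0],"turn": 0},
    {"hand": 0.6,"travel": [0,0,-0.01],"turn": 0},
  ],
)

```text
time: 9.2
eef_pos: [0.605, 0.073, 0.2553]
eef_rot: [[0.915, -0.343, 0.211], [-0.401, -0.737, 0.543], [-0.031, -0.582, -0.813]]
wrist_force: [0.1, -0.4, -0.0]
gripper_width: 0.594
```

>>> servo_tool(
  increments=[
    {"hand": 0.6,"travel": [0,0,-0.03],"turn": 0},
    {"hand": 0.6,"travel": [0,0,-0.04],"turn": 0},
    {"hand": 0.6,"travel": [0,0,-0.04],"turn": 0},
    {"hand": 0.6,"travel": [0,0,-0.05],"turn": 0},
    {"hand": 0.6,"travel": [0,0,-0.03],"turn": 0},
  ],
)

```text
time: 9.7
eef_pos: [0.565, -0.0323, 0.4149]
eef_rot: [[0.915, -0.34, 0.217], [-0.403, -0.739, 0.54], [-0.023, -0.582, -0.813]]
wrist_force: [0.6, 0.1, 0.5]
gripper_width: 0.596
```

```bash
cat > meas.py <<'E'
from h import *
import sys
def meas(tag=None):
    C=[];r=[];rc=[]
    for n in("side","top"):
        I,K,T=cam(n);u,v=proj(K,T,knob(.01)).round().astype(int)
        H=cv2.cvtColor(I,cv2.COLOR_RGB2HSV);h,s,vv=[H[...,i].astype(int) for i in range(3)]
        m=((h<6)|(h>174))&(s>150)&(vv>70);m2=np.zeros_like(m);m2[v-16:v+17,u-11:u+18]=m[v-16:v+17,u-11:u+18]
        y,x=np.nonzero(m2);
        if len(x): r.append(ray(K,T,x.mean(),y.mean()));print(n,"knob px",x.mean().round(1),y.mean().round(1),len(x))
        m=(h>=6)&(h<18)&(s>150)&(vv>90);a,b=proj(K,T,crank(.3)).round().astype(int);m2=np.zeros_like(m);m2[b-40:b+41,a-45:a+46]=m[b-40:b+41,a-45:a+46]
        y,x=np.nonzero(m2)
        if len(x): rc.append(ray(K,T,x.mean(),y.mean()))
        a,b=proj(K,T,w([0,0,.18])).round().astype(int);k=cv2.resize(I[b-75:b+75,a-100:a+100],(400,300),interpolation=3);C.append(k)
    if len(r)==2: k,e=tri(*r);print("knob jig",jg(k).round(4),"d",((k-knob(0))@AX).round(4),e.round(4))
    if len(rc)==2:
        k,e=tri(*rc);j=jg(k);print("crank jig",j.round(4),"c",(.8-np.arctan2(j[1],j[2]-.14)).round(3),np.hypot(j[1],j[2]-.14).round(4),e.round(4))
    if tag: cv2.imwrite(f"pics/{tag}.png",np.hstack(C)[:,:,::-1])
meas(sys.argv[1] if len(sys.argv)>1 else None)
E
python3 s.py;python3 meas.py m1; sed -i '/"over"/s/("over"[^(]*(/(/; ' kin.py; python3 kin.py 2>&1|tail -7
```

```text
t 9.7 q [-0.561 -0.11   1.649  0.616  1.7   -0.087] p [ 0.565  -0.0323  0.4149] F [0.6 0.1 0.5] g 0.596
tool x [ 0.915 -0.403 -0.023] z [ 0.217  0.54  -0.813] jig tcp [ 0.0795 -0.1939  0.4149] lean err deg 1.6
side knob px 321.2 179.2 81
top knob px 318.9 223.6 100
knob jig [ 0.0733 -0.0887  0.2697] d 0.0271 0.0011
crank jig [-0.1195  0.058   0.2116] c 0.119 0.0921 0.0022
[-0.      0.1126  0.2735  0.4198  0.0662  0.5688  0.28   -0.      3.1416] 0.0016519957571051783
pre [0.588 0.023 0.33 ] d tool [-0.001  0.001  0.104] q [-0.45 -0.07  1.76  0.62  1.51 -0.08] err 0.0
grasp [0.614 0.087 0.233] d tool [-0.    0.    0.12] q [-0.32  0.05  1.82  0.65  1.29 -0.09] err 0.0
pulled [0.609 0.077 0.249] d tool [-0.   -0.   -0.02] q [-0.34  0.03  1.82  0.64  1.32 -0.09] err 0.0
crank pre [0.47  0.235 0.276] d tool [ 0.085 -0.192  0.032] q [-0.07 -0.36  2.1   0.62  1.25 -1.38] err 0.0
crank [0.492 0.289 0.195] d tool [0.  0.  0.1] q [ 0.06 -0.17  2.1   0.66  1.02 -1.39] err 0.0
crank end [0.475 0.252 0.213] d tool [-0.022 -0.001 -0.039] q [-0.03 -0.27  2.15  0.65  1.11 -1.43] err 0.0
```

The knob has moved out about 20 mm and the cradle is still at 0.12. Now I go to the crank, moving in -x first to stay away from the camera, then turning 90°.

>>> servo_tool(
  increments=[
    {"hand": 0.6,"travel": [-0.04,0,0],"turn": 0},
    {"hand": 0.6,"travel": [-0.04,0,0],"turn": 0},
    {"hand": 0.6,"travel": [-0.04,0,0],"turn": 0},
    {"hand": 0.6,"travel": [-0.04,0,0],"turn": 0},
    {"hand": 0.6,"travel": [-0.04,0,0],"turn": 0},
  ],
)

```text
time: 10.3
eef_pos: [0.3805, 0.0513, 0.4149]
eef_rot: [[0.916, -0.342, 0.211], [-0.401, -0.737, 0.544], [-0.03, -0.583, -0.812]]
wrist_force: [-0.0, -0.0, 1.3]
gripper_width: 0.602
```

>>> servo_tool(
  increments=[
    {"hand": 0.5,"travel": [0,0,0],"turn": -8.5},
    {"hand": 0.5,"travel": [0,0,0],"turn": -8.5},
    {"hand": 0.5,"travel": [0,0,0],"turn": -8.5},
    {"hand": 0.5,"travel": [0,0,0],"turn": -8.5},
    {"hand": 0.5,"travel": [0,0,0],"turn": -8.5},
  ],
)

```text
time: 10.8
eef_pos: [0.3819, 0.0506, 0.4151]
eef_rot: [[0.904, 0.372, 0.212], [0.207, -0.814, 0.543], [0.374, -0.447, -0.812]]
wrist_force: [-0.1, -0.1, 0.4]
gripper_width: 0.502
```

>>> servo_tool(
  increments=[
    {"hand": 0.5,"travel": [0,0,0],"turn": -8.5},
    {"hand": 0.5,"travel": [0,0,0],"turn": -8.5},
    {"hand": 0.5,"travel": [0,0,0],"turn": -8.5},
    {"hand": 0.5,"travel": [0,0,0],"turn": -8.5},
    {"hand": 0.5,"travel": [0,0,0],"turn": -8.5},
  ],
)

```text
time: 11.3
eef_pos: [0.3819, 0.0506, 0.4151]
eef_rot: [[0.415, 0.885, 0.212], [0.702, -0.46, 0.544], [0.578, -0.077, -0.812]]
wrist_force: [-0.5, -0.6, 0.6]
gripper_width: 0.502
```

```bash
python3 s.py
cat > relc.py <<'E'
from h import *
o=ctrl.observe();Rt=np.array(o["eef_rot"]);g=np.array(o["eef_pos"])-.019*Rt[:,2]
j=jg(g);print("grasp jig",j.round(4),"c if held",(.8-np.arctan2(j[1],j[2]-.14)).round(3),"rad",np.hypot(j[1],j[2]-.14).round(4))
for c in (.12,.25,.4,.5,.62): print(c,"crank rel grasp pt, tool axes",(Rt.T@(crank(c)-g)).round(4))
print("jig x axis in tool",(Rt.T@R[:,0]).round(3))
E
python3 relc.py
```

```text
t 11.3 q [-0.645 -0.646  2.042  0.629  1.872 -1.558] p [0.3819 0.0506 0.4151] F [-0.5 -0.6  0.6] g 0.502
tool x [0.415 0.702 0.578] z [ 0.212  0.544 -0.812] jig tcp [-0.1214 -0.1947  0.4151] lean err deg 2.0
grasp jig [-0.1208 -0.2058  0.4305] c if held 1.416 rad 0.356
0.12 crank rel grasp pt, tool axes [0.0854 0.0046 0.3319]
0.25 crank rel grasp pt, tool axes [0.0816 0.0046 0.3208]
0.4 crank rel grasp pt, tool axes [0.0754 0.0047 0.3088]
0.5 crank rel grasp pt, tool axes [0.0703 0.0049 0.3014]
0.62 crank rel grasp pt, tool axes [0.0633 0.0052 0.2932]
jig x axis in tool [ 0.086  0.996 -0.033]
```

>>> servo_tool(
  increments=[
    {"hand": 0.5,"travel": [0.043,0.003,0],"turn": -5},
    {"hand": 0.5,"travel": [0.042,0,0],"turn": 0},
    {"hand": 0.5,"travel": [0,0,0.05],"turn": 0},
    {"hand": 0.5,"travel": [0,0,0.05],"turn": 0},
    {"hand": 0.5,"travel": [0,0,0.05],"turn": 0},
  ],
)

```text
time: 11.8
eef_pos: [0.4488, 0.1928, 0.3412]
eef_rot: [[0.341, 0.916, 0.213], [0.738, -0.401, 0.542], [0.582, -0.028, -0.813]]
wrist_force: [0.8, -0.5, 0.5]
gripper_width: 0.499
```

>>> servo_tool(
  increments=[
    {"hand": 0.5,"travel": [0,0,0.05],"turn": 0},
    {"hand": 0.5,"travel": [0,0,0.05],"turn": 0},
    {"hand": 0.5,"travel": [0,0,0.02],"turn": 0},
    {"hand": 0.5,"travel": [0,0,0],"turn": 0},
    {"hand": 0.5,"travel": [0,0,0],"turn": 0},
  ],
)

```text
time: 12.3
eef_pos: [0.4743, 0.2564, 0.2458]
eef_rot: [[0.342, 0.916, 0.212], [0.738, -0.401, 0.543], [0.582, -0.029, -0.813]]
wrist_force: [-0.3, 0.3, -0.2]
gripper_width: 0.499
```

```bash
python3 s.py; python3 relc.py
```

```text
t 12.3 q [-0.02  -0.298  2.112  0.636  1.168 -1.377] p [0.4743 0.2564 0.2458] F [-0.3  0.3 -0.2] g 0.499
tool x [0.342 0.738 0.582] z [ 0.212  0.543 -0.813] jig tcp [-0.123   0.031   0.2458] lean err deg 2.0
grasp jig [-0.1224  0.0199  0.2613] c if held 0.637 rad 0.1229
0.12 crank rel grasp pt, tool axes [-0.      0.0044  0.0629]
0.25 crank rel grasp pt, tool axes [-0.0039  0.0041  0.0519]
0.4 crank rel grasp pt, tool axes [-0.01    0.0037  0.0399]
0.5 crank rel grasp pt, tool axes [-0.0151  0.0035  0.0325]
0.62 crank rel grasp pt, tool axes [-0.0221  0.0032  0.0243]
jig x axis in tool [ 0.004  0.999 -0.033]
```

>>> servo_tool(
  increments=[
    {"hand": 0.5,"travel": [0,0,0.03],"turn": 0},
    {"hand": 0.5,"travel": [0,0,0.032],"turn": 0},
    {"hand": 0.5,"travel": [0,0,0],"turn": 0},
    {"hand": 0.1,"travel": [0,0,0],"turn": 0},
    {"hand": 0.1,"travel": [0,0,0],"turn": 0},
  ],
  grip_force=10,
)

```text
time: 12.8
eef_pos: [0.4893, 0.2892, 0.1981]
eef_rot: [[0.34, 0.915, 0.217], [0.737, -0.403, 0.543], [0.584, -0.025, -0.811]]
wrist_force: [-1.2, -1.0, -0.4]
gripper_width: 0.364
```

>>> servo_tool(
  increments=[
    {"hand": 0.1,"travel": [0,0,0],"turn": 0},
    {"hand": 0.1,"travel": [0,0,0],"turn": 0},
    {"hand": 0.1,"travel": [0,0,0],"turn": 0},
    {"hand": 0.1,"travel": [0,0,0],"turn": 0},
    {"hand": 0.1,"travel": [0,0,0],"turn": 0},
  ],
)

```text
time: 13.3
eef_pos: [0.4886, 0.2893, 0.1958]
eef_rot: [[0.342, 0.915, 0.215], [0.738, -0.403, 0.542], [0.582, -0.026, -0.813]]
wrist_force: [0.4, -5.3, 0.8]
gripper_width: 0.169
```

```bash
python3 s.py; python3 relc.py
```

```text
t 13.3 q [ 0.058 -0.174  2.107  0.666  1.026 -1.391] p [0.4886 0.2893 0.1958] F [ 0.4 -5.3  0.8] g 0.169
tool x [0.342 0.738 0.582] z [ 0.215  0.542 -0.813] jig tcp [-0.1237  0.0668  0.1958] lean err deg 1.8
grasp jig [-0.1232  0.0557  0.2113] c if held 0.136 rad 0.0905
0.12 crank rel grasp pt, tool axes [-0.      0.0032  0.0015]
0.25 crank rel grasp pt, tool axes [-0.0039  0.0029 -0.0096]
0.4 crank rel grasp pt, tool axes [-0.01    0.0026 -0.0216]
0.5 crank rel grasp pt, tool axes [-0.0151  0.0023 -0.029 ]
0.62 crank rel grasp pt, tool axes [-0.0222  0.0021 -0.0372]
jig x axis in tool [ 0.004  1.    -0.03 ]
```

>>> servo_tool(
  increments=[
    {"hand": 0.1,"travel": [-0.002,0,-0.0055],"turn": 0},
    {"hand": 0.1,"travel": [-0.002,0,-0.0055],"turn": 0},
    {"hand": 0.1,"travel": [-0.003,0,-0.006],"turn": 0},
    {"hand": 0.1,"travel": [-0.003,0,-0.006],"turn": 0},
    {"hand": 0.1,"travel": [0,0,0],"turn": 0},
  ],
  grip_force=15,
)

```text
time: 13.8
eef_pos: [0.4801, 0.2708, 0.2105]
eef_rot: [[0.341, 0.915, 0.215], [0.736, -0.402, 0.545], [0.585, -0.028, -0.81]]
wrist_force: [-1.2, 2.7, 6.3]
gripper_width: 0.162
```

```bash
python3 s.py; python3 relc.py
```

```text
t 13.8 q [ 0.013 -0.231  2.128  0.662  1.082 -1.406] p [0.4801 0.2708 0.2105] F [-1.2  2.7  6.3] g 0.162
tool x [0.341 0.736 0.585] z [ 0.215  0.545 -0.81 ] jig tcp [-0.1238  0.0464  0.2105] lean err deg 2.0
grasp jig [-0.1232  0.0353  0.2259] c if held 0.41 rad 0.0929
0.12 crank rel grasp pt, tool axes [0.0079 0.0039 0.0253]
0.25 crank rel grasp pt, tool axes [0.0041 0.0036 0.0142]
0.4 crank rel grasp pt, tool axes [-0.002   0.0032  0.0022]
0.5 crank rel grasp pt, tool axes [-0.007   0.003  -0.0052]
0.62 crank rel grasp pt, tool axes [-0.014   0.0028 -0.0135]
jig x axis in tool [ 0.004  0.999 -0.032]
```

>>> servo_tool(
  increments=[
    {"hand": 0.1,"travel": [-0.004,0,-0.0045],"turn": 0},
    {"hand": 0.1,"travel": [-0.004,0,-0.0045],"turn": 0},
    {"hand": 0.1,"travel": [-0.006,0,-0.0045],"turn": 0},
    {"hand": 0.1,"travel": [0,0,0],"turn": 0},
    {"hand": 0.1,"travel": [0,0,0],"turn": 0},
  ],
)

```text
time: 14.3
eef_pos: [0.4734, 0.2558, 0.2177]
eef_rot: [[0.337, 0.916, 0.216], [0.732, -0.399, 0.552], [0.592, -0.028, -0.805]]
wrist_force: [-6.2, 8.1, 19.8]
gripper_width: 0.162
```

```bash
python3 s.py; python3 relc.py; python3 meas.py m2
```

```text
t 14.3 q [-0.028 -0.271  2.148  0.667  1.121 -1.433] p [0.4734 0.2558 0.2177] F [-6.2  8.1 19.8] g 0.162
tool x [0.337 0.732 0.592] z [ 0.216  0.552 -0.805] jig tcp [-0.1236  0.03    0.2177] lean err deg 2.3
grasp jig [-0.123   0.0188  0.233 ] c if held 0.601 rad 0.0949
0.12 crank rel grasp pt, tool axes [0.0169 0.0043 0.0409]
0.25 crank rel grasp pt, tool axes [0.0132 0.0039 0.0298]
0.4 crank rel grasp pt, tool axes [0.0071 0.0035 0.0177]
0.5 crank rel grasp pt, tool axes [0.0022 0.0033 0.0102]
0.62 crank rel grasp pt, tool axes [-0.0048  0.003   0.002 ]
jig x axis in tool [ 0.002  0.999 -0.033]
side knob px 321.0 179.1 81
top knob px 318.9 223.7 99
knob jig [ 0.0731 -0.0889  0.2702] d 0.0276 0.0014
```

View pics/m2.png

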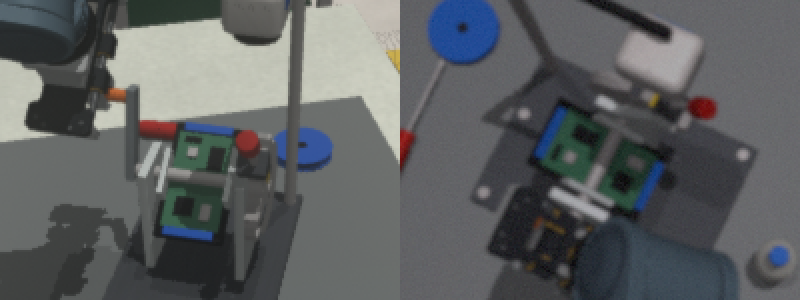

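The side crop shows the handle held and the board tilted, with the knob still drawn at (703,107). A 20 N radial preload has built up, so I'll let go, back off and measure the cradle angle from the handle and the yellow notch.

>>> servo_tool(
  increments=[
    {"hand": 0.4,"travel": [0,0,0],"turn": 0},
    {"hand": 0.4,"travel": [0,0,0],"turn": 0},
    {"hand": 0.4,"travel": [0,0,0],"turn": 0},
    {"hand": 0.4,"travel": [0,0,0],"turn": 0},
    {"hand": 0.4,"travel": [0,0,0],"turn": 0},
  ],
)

```text
time: 14.9
eef_pos: [0.4716, 0.2523, 0.2105]
eef_rot: [[0.343, 0.915, 0.212], [0.738, -0.402, 0.542], [0.582, -0.029, -0.813]]
wrist_force: [-0.7, -0.5, 0.1]
gripper_width: 0.397
```

```bash
python3 s.py; python3 relc.py|head -1
```

```text
t 14.9 q [-0.03  -0.267  2.155  0.657  1.116 -1.433] p [0.4716 0.2523 0.2105] F [-0.7 -0.5  0.1] g 0.397
tool x [0.343 0.738 0.582] z [ 0.212  0.542 -0.813] jig tcp [-0.1238  0.026   0.2105] lean err deg 2.0
grasp jig [-0.1232  0.015   0.226 ] c if held 0.627 rad 0.0873
```

>>> servo_tool(
  increments=[
    {"hand": 0.4,"travel": [0,0,-0.02],"turn": 0},
    {"hand": 0.4,"travel": [0,0,-0.04],"turn": 0},
    {"hand": 0.4,"travel": [0,0,-0.05],"turn": 0},
    {"hand": 0.4,"travel": [0,0,-0.05],"turn": 0},
    {"hand": 0.4,"travel": [0,0,-0.04],"turn": 0},
  ],
)

```text
time: 15.4
eef_pos: [0.4288, 0.1428, 0.3759]
eef_rot: [[0.341, 0.915, 0.215], [0.738, -0.402, 0.542], [0.582, -0.026, -0.813]]
wrist_force: [0.3, -0.3, 0.5]
gripper_width: 0.401
```

```bash
python3 s.py; python3 meas.py m3
python3 - <<'E'
from h import *
for tag in ("old","now"):
    if tag=="old": d=np.load("top0.npz");I,K,T=d["I"],d["K"],d["T"]
    else: I,K,T=cam("top")
    H=cv2.cvtColor(I,cv2.COLOR_RGB2HSV);h,s,v=[H[...,i].astype(int) for i in range(3)]
    m=((h>=20)&(h<35)&(s>110)&(v>80)).astype(np.uint8);u,vv=proj(K,T,w([.075,-.02,.2])).astype(int);M=np.zeros_like(m);M[vv-20:vv+20,u-20:u+25]=m[vv-20:vv+20,u-20:u+25]
    y,x=np.nonzero(M);print(tag,x.mean(),y.mean(),len(x))
    o,dv=ray(K,T,x.mean(),y.mean());o=R.T@(o-J0);dv=R.T@dv
    for c in np.arange(0,.8,.04):
        a=c-.009;p=np.array([.075,-.064*np.sin(a),.14+.064*np.cos(a)]);e=np.linalg.norm(np.cross(p-o,dv));
        if e<.006:print(c.round(2),e.round(4))
E
```

```text
t 15.4 q [-0.335 -0.554  2.056  0.622  1.602 -1.451] p [0.4288 0.1428 0.3759] F [ 0.3 -0.3  0.5] g 0.401
tool x [0.341 0.738 0.582] z [ 0.215  0.542 -0.813] jig tcp [-0.1171 -0.0913  0.3759] lean err deg 1.8
side knob px 320.9 179.1 79
top knob px 318.9 223.6 97
knob jig [ 0.073  -0.0888  0.2702] d 0.0275 0.0018
crank jig [-0.1195  0.0241  0.2301] c 0.539 0.0933 0.0017
old 284.4074074074074 214.4814814814815 27
0.04 0.0042
0.08 0.0025
0.12 0.0028
0.16 0.0047
now 294.88235294117646 219.64705882352942 17
0.44 0.0042
0.48 0.0022
0.52 0.0019
0.56 0.0037
0.6 0.0059
```

View pics/m3.png

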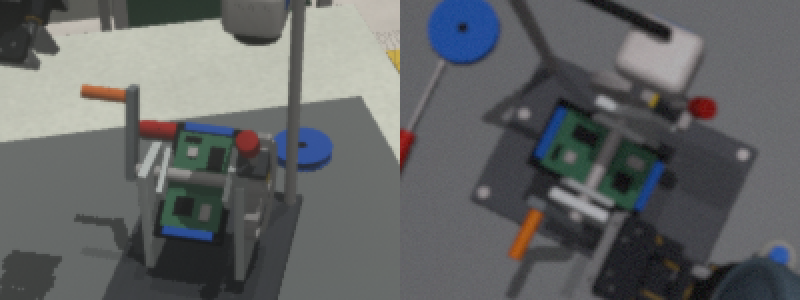

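The image fit (handle 0.53, notch 0.51) puts the cradle at about 0.53, so the grip slipped. I'll straddle the handle loosely and nudge it another 0.09 rad with the upper finger.

```bash
sed -i 's/(.12,.25,.4,.5,.62)/(.535,.62)/' relc.py; python3 relc.py
```

```text
grasp jig [-0.1153 -0.102   0.3914] c if held 1.186 rad 0.2713
0.535 crank rel grasp pt, tool axes [0.0062 0.0007 0.2069]
0.62 crank rel grasp pt, tool axes [0.0011 0.0006 0.2012]
jig x axis in tool [ 0.004  1.    -0.026]
```

>>> servo_tool(
  increments=[
    {"hand": 0.35,"travel": [0.006,0,0.045],"turn": 0},
    {"hand": 0.35,"travel": [0,0,0.045],"turn": 0},
    {"hand": 0.35,"travel": [0,0,0.045],"turn": 0},
    {"hand": 0.35,"travel": [0,0,0.045],"turn": 0},
    {"hand": 0.35,"travel": [0,0,0.022],"turn": 0},
  ],
)

```text
time: 16.05
eef_pos: [0.471, 0.2601, 0.2068]
eef_rot: [[0.345, 0.916, 0.204], [0.739, -0.399, 0.543], [0.579, -0.036, -0.815]]
wrist_force: [-0.1, 0.8, -0.2]
gripper_width: 0.351
```

>>> servo_tool(
  increments=[
    {"hand": 0.25,"travel": [0,0,0],"turn": 0},
    {"hand": 0.25,"travel": [0,0,0],"turn": 0},
    {"hand": 0.25,"travel": [0,0,0],"turn": 0},
    {"hand": 0.25,"travel": [0,0,0],"turn": 0},
    {"hand": 0.25,"travel": [0,0,0],"turn": 0},
  ],
)

```text
time: 16.55
eef_pos: [0.4752, 0.2573, 0.2144]
eef_rot: [[0.341, 0.915, 0.216], [0.737, -0.403, 0.542], [0.583, -0.026, -0.812]]
wrist_force: [0.2, -0.9, 0.3]
gripper_width: 0.249
```

```bash
python3 s.py; python3 relc.py
```

```text
t 16.55 q [-0.017 -0.261  2.143  0.656  1.109 -1.421] p [0.4752 0.2573 0.2144] F [ 0.2 -0.9  0.3] g 0.249
tool x [0.341 0.737 0.583] z [ 0.216  0.542 -0.812] jig tcp [-0.1226  0.0322  0.2144] lean err deg 1.8
grasp jig [-0.122   0.0211  0.2299] c if held 0.569 rad 0.0923
0.535 crank rel grasp pt, tool axes [0.0003 0.0021 0.0038]
0.62 crank rel grasp pt, tool axes [-0.0048  0.002  -0.0019]
jig x axis in tool [ 0.004  1.    -0.029]
```

>>> servo_tool(
  increments=[
    {"hand": 0.25,"travel": [-0.003,0,0],"turn": 0},
    {"hand": 0.25,"travel": [-0.003,0,0],"turn": 0},
    {"hand": 0.25,"travel": [-0.003,0,0],"turn": 0},
    {"hand": 0.25,"travel": [0,0,0],"turn": 0},
    {"hand": 0.25,"travel": [0,0,0],"turn": 0},
  ],
)

```text
time: 17.05
eef_pos: [0.4731, 0.2532, 0.2125]
eef_rot: [[0.339, 0.915, 0.218], [0.733, -0.402, 0.548], [0.589, -0.026, -0.807]]
wrist_force: [-2.0, 7.3, 11.1]
gripper_width: 0.253
```

```bash
python3 s.py; python3 relc.py
```

```text
t 17.05 q [-0.032 -0.268  2.155  0.667  1.114 -1.441] p [0.4731 0.2532 0.2125] F [-2.   7.3 11.1] g 0.253
tool x [0.339 0.733 0.589] z [ 0.218  0.548 -0.807] jig tcp [-0.1228  0.0275  0.2125] lean err deg 2.1
grasp jig [-0.1222  0.0163  0.2278] c if held 0.617 rad 0.0893
0.535 crank rel grasp pt, tool axes [0.0053 0.0023 0.005 ]
0.62 crank rel grasp pt, tool axes [ 0.0003  0.0022 -0.0007]
jig x axis in tool [ 0.003  1.    -0.03 ]
```

>>> servo_tool(
  increments=[
    {"hand": 0.25,"travel": [0,0,-0.002],"turn": 0},
    {"hand": 0.25,"travel": [0,0,-0.002],"turn": 0},
    {"hand": 0.25,"travel": [-0.001,0,-0.001],"turn": 0},
    {"hand": 0.25,"travel": [0,0,0],"turn": 0},
    {"hand": 0.25,"travel": [0,0,0],"turn": 0},
  ],
)

```text
time: 17.55
eef_pos: [0.471, 0.2487, 0.214]
eef_rot: [[0.34, 0.915, 0.216], [0.735, -0.402, 0.546], [0.586, -0.027, -0.81]]
wrist_force: [-1.3, 5.1, 7.9]
gripper_width: 0.251
```

```bash
python3 s.py; python3 relc.py; python3 meas.py|tail -1
```

```text
t 17.55 q [-0.041 -0.278  2.159  0.661  1.125 -1.442] p [0.471  0.2487 0.214 ] F [-1.3  5.1  7.9] g 0.251
tool x [0.34  0.735 0.586] z [ 0.216  0.546 -0.81 ] jig tcp [-0.1228  0.0225  0.214 ] lean err deg 2.0
grasp jig [-0.1222  0.0114  0.2294] c if held 0.673 rad 0.0901
0.535 crank rel grasp pt, tool axes [0.0084 0.0025 0.0091]
0.62 crank rel grasp pt, tool axes [0.0033 0.0023 0.0034]
jig x axis in tool [ 0.003  1.    -0.031]
knob jig [ 0.0732 -0.089   0.2703] d 0.0278 0.0016
```

By contact geometry the cradle is now at about 0.61. I'll back off and check.

>>> servo_tool(
  increments=[
    {"hand": 0.4,"travel": [0.004,0,0],"turn": 0},
    {"hand": 0.4,"travel": [0.002,0,0],"turn": 0},
    {"hand": 0.4,"travel": [0,0,-0.02],"turn": 0},
    {"hand": 0.4,"travel": [0,0,-0.05],"turn": 0},
    {"hand": 0.4,"travel": [0,0,-0.05],"turn": 0},
  ],
)

```text
time: 18.15
eef_pos: [0.445, 0.1866, 0.3119]
eef_rot: [[0.343, 0.916, 0.21], [0.738, -0.401, 0.542], [0.581, -0.031, -0.813]]
wrist_force: [1.3, -0.9, 0.6]
gripper_width: 0.403
```

>>> servo_tool(
  increments=[
    {"hand": 0.4,"travel": [0,0,-0.04],"turn": 0},
    {"hand": 0.4,"travel": [0,0,-0.04],"turn": 0},
    {"hand": 0.4,"travel": [0,0,-0.04],"turn": 0},
    {"hand": 0.4,"travel": [-0.04,0,0],"turn": 0},
    {"hand": 0.4,"travel": [-0.04,0,0],"turn": 0},
  ],
)

```text
time: 18.65
eef_pos: [0.3932, 0.0616, 0.3639]
eef_rot: [[0.34, 0.915, 0.215], [0.739, -0.402, 0.54], [0.581, -0.025, -0.813]]
wrist_force: [0.9, -0.9, 0.0]
gripper_width: 0.404
```

```bash
python3 s.py; python3 meas.py m4
python3 - <<'E'
from h import *
for n in("top","side"):
    I,K,T=cam(n)
    H=cv2.cvtColor(I,cv2.COLOR_RGB2HSV);h,s,v=[H[...,i].astype(int) for i in range(3)]
    m=((h>=20)&(h<35)&(s>110)&(v>80));u,vv=proj(K,T,w([.075,-.03,.19])).astype(int);print(n,u,vv)
    y,x=np.nonzero(m[vv-25:vv+26,u-25:u+26]);x=x+u-25;y=y+vv-25;print(len(x))
    if len(x)<3: continue
    o,dv=ray(K,T,x.mean(),y.mean());o=R.T@(o-J0);dv=R.T@dv
    C=np.arange(.3,.9,.01);E=[]
    for c in C:
        a=c-.009;p=np.array([.075,-.064*np.sin(a),.14+.064*np.cos(a)]);E.append(np.linalg.norm(np.cross(p-o,dv)))
    print("notch c",C[np.argmin(E)],min(E))
E
```

```text
t 18.65 q [-0.596 -0.627  2.12   0.617  1.76  -1.66 ] p [0.3932 0.0616 0.3639] F [ 0.9 -0.9  0. ] g 0.404
tool x [0.34  0.739 0.581] z [ 0.215  0.54  -0.813] jig tcp [-0.1157 -0.1799  0.3639] lean err deg 1.7
side knob px 321.0 179.1 80
top knob px 318.9 223.6 100
knob jig [ 0.0731 -0.0889  0.2701] d 0.0276 0.0017
crank jig [-0.1197  0.0166  0.2327] c 0.623 0.0942 0.0033
top 295 219
0
side 327 192
0
```

View pics/m4.png

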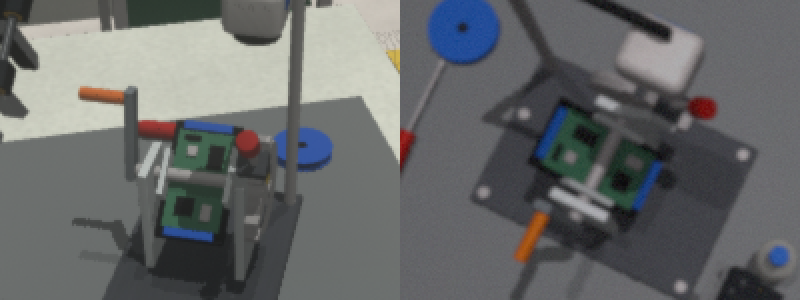

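The crank reads about 0.62, and the yellow notch is now hidden under the guide block, as it should be. I'll turn back +90°, shut the fingers and push the knob home with the fingertips.

>>> servo_tool(
  increments=[
    {"hand": 0,"travel": [0,0,-0.02],"turn": 8.5},
    {"hand": 0,"travel": [0,0,-0.02],"turn": 8.5},
    {"hand": 0,"travel": [0,0,-0.02],"turn": 8.5},
    {"hand": 0,"travel": [0,0,-0.02],"turn": 8.5},
    {"hand": 0,"travel": [0,0,0],"turn": 8.5},
  ],
  grip_force=10,
)

```text
time: 19.35
eef_pos: [0.3772, 0.0193, 0.4314]
eef_rot: [[0.871, 0.441, 0.216], [0.269, -0.797, 0.54], [0.41, -0.412, -0.813]]
wrist_force: [-0.4, 0.2, -0.3]
gripper_width: 0.017
```

>>> servo_tool(
  increments=[
    {"hand": 0,"travel": [0,0,0],"turn": 8.5},
    {"hand": 0,"travel": [0,0,0],"turn": 8.5},
    {"hand": 0,"travel": [0,0,0],"turn": 8.5},
    {"hand": 0,"travel": [0,0,0],"turn": 8.5},
    {"hand": 0,"travel": [0,0,0],"turn": 8.5},
  ],
)

```text
time: 19.85
eef_pos: [0.3768, 0.0206, 0.4293]
eef_rot: [[0.941, -0.264, 0.213], [-0.338, -0.769, 0.542], [0.021, -0.582, -0.813]]
wrist_force: [0.9, 0.8, 0.4]
gripper_width: 0.006
```

>>> servo_tool(
  increments=[
    {"hand": 0,"travel": [0,0,0],"turn": 5},
    {"hand": 0,"travel": [0,0,0],"turn": 0},
    {"hand": 0,"travel": [0,0,0],"turn": 0},
    {"hand": 0,"travel": [0,0,0],"turn": 0},
    {"hand": 0,"travel": [0,0,0],"turn": 0},
  ],
)

```text
time: 20.35
eef_pos: [0.3765, 0.0198, 0.4285]
eef_rot: [[0.916, -0.341, 0.213], [-0.401, -0.738, 0.543], [-0.027, -0.582, -0.812]]
wrist_force: [-0.3, 0.3, -0.9]
gripper_width: 0.004
```

```bash
python3 s.py
cat > relp.py <<'E'
from h import *
o=ctrl.observe();Rt=np.array(o["eef_rot"]);g=np.array(o["eef_pos"])
print("knob face (d=.0218) rel TCP, tool axes",(Rt.T@(knob(.0218)+.013*AX-g)).round(4),"d if touching",((g-knob(0))@AX-.013).round(4),"jig x in tool",(Rt.T@R[:,0]).round(3))
E
python3 relp.py
```

```text
t 20.35 q [-0.73  -0.628  2.008  0.624  1.932 -0.132] p [0.3765 0.0198 0.4285] F [-0.3  0.3 -0.9] g 0.004
tool x [ 0.916 -0.401 -0.027] z [ 0.213  0.543 -0.812] jig tcp [-0.1135 -0.2249  0.4285] lean err deg 1.9
knob face (d=.0218) rel TCP, tool axes [ 0.1947 -0.0172  0.1946] d if touching 0.2223 jig x in tool [ 0.999 -0.003 -0.032]
```

>>> servo_tool(
  increments=[
    {"hand": 0,"travel": [0.048,-0.005,0],"turn": 0},
    {"hand": 0,"travel": [0.049,-0.004,0],"turn": 0},
    {"hand": 0,"travel": [0.049,-0.004,0],"turn": 0},
    {"hand": 0,"travel": [0.049,-0.004,0],"turn": 0},
    {"hand": 0,"travel": [0,0,0],"turn": 0},
  ],
)

```text
time: 20.85
eef_pos: [0.5641, -0.048, 0.428]
eef_rot: [[0.915, -0.346, 0.208], [-0.402, -0.735, 0.546], [-0.036, -0.583, -0.812]]
wrist_force: [-0.7, 0.6, 0.3]
gripper_width: 0.007
```

>>> servo_tool(
  increments=[
    {"hand": 0,"travel": [0,0,0.045],"turn": 0},
    {"hand": 0,"travel": [0,0,0.045],"turn": 0},
    {"hand": 0,"travel": [0,0,0.04],"turn": 0},
    {"hand": 0,"travel": [0,0,0.03],"turn": 0},
    {"hand": 0,"travel": [0,0,0],"turn": 0},
  ],
)

```text
time: 21.35
eef_pos: [0.5927, 0.0429, 0.2989]
eef_rot: [[0.916, -0.343, 0.206], [-0.399, -0.737, 0.545], [-0.035, -0.582, -0.812]]
wrist_force: [0.4, -0.8, -0.8]
gripper_width: 0.002
```

```bash
python3 s.py; python3 relp.py
```

```text
t 21.35 q [-0.41  -0.032  1.782  0.627  1.453 -0.084] p [0.5927 0.0429 0.2989] F [ 0.4 -0.8 -0.8] g 0.002
tool x [ 0.916 -0.399 -0.035] z [ 0.206  0.545 -0.812] jig tcp [ 0.0735 -0.114   0.2989] lean err deg 2.3
knob face (d=.0218) rel TCP, tool axes [ 0.0027 -0.0019  0.0307] d if touching 0.0526 jig x in tool [ 0.999 -0.006 -0.039]
```

>>> servo_tool(
  increments=[
    {"hand": 0,"travel": [0,-0.002,0.012],"turn": 0},
    {"hand": 0,"travel": [0,0,0.012],"turn": 0},
    {"hand": 0,"travel": [0,0,0.007],"turn": 0},
    {"hand": 0,"travel": [0,0,0.006],"turn": 0},
    {"hand": 0,"travel": [0,0,0.005],"turn": 0},
  ],
)

```text
time: 21.85
eef_pos: [0.605, 0.0645, 0.2702]
eef_rot: [[0.915, -0.341, 0.215], [-0.402, -0.738, 0.542], [-0.027, -0.582, -0.813]]
wrist_force: [-0.4, -1.6, 1.1]
gripper_width: 0.004
```

```bash
python3 s.py; python3 relp.py
```

```text
t 21.85 q [-0.364  0.005  1.799  0.636  1.375 -0.081] p [0.605  0.0645 0.2702] F [-0.4 -1.6  1.1] g 0.004
tool x [ 0.915 -0.402 -0.027] z [ 0.215  0.542 -0.813] jig tcp [ 0.0756 -0.0893  0.2702] lean err deg 1.8
knob face (d=.0218) rel TCP, tool axes [-0.0008  0.0015 -0.007 ] d if touching 0.0148 jig x in tool [ 1.    -0.004 -0.03 ]
```

>>> servo_tool(
  increments=[
    {"hand": 0,"travel": [0,0,0.004],"turn": 0},
    {"hand": 0,"travel": [0,0,0.004],"turn": 0},
    {"hand": 0,"travel": [0,0,0.003],"turn": 0},
    {"hand": 0,"travel": [0,0,0],"turn": 0},
    {"hand": 0,"travel": [0,0,0],"turn": 0},
  ],
)

```text
time: 22.35
eef_pos: [0.6066, 0.0711, 0.2607]
eef_rot: [[0.915, -0.342, 0.212], [-0.401, -0.737, 0.543], [-0.029, -0.583, -0.812]]
wrist_force: [-1.0, -0.6, -0.4]
gripper_width: 0.006
```

```bash
python3 s.py; python3 relp.py
```

```text
t 22.35 q [-0.352  0.016  1.805  0.64   1.356 -0.082] p [0.6066 0.0711 0.2607] F [-1.  -0.6 -0.4] g 0.006
tool x [ 0.915 -0.401 -0.029] z [ 0.212  0.543 -0.812] jig tcp [ 0.0744 -0.0825  0.2607] lean err deg 2.0
knob face (d=.0218) rel TCP, tool axes [ 0.      0.0014 -0.0187] d if touching 0.0032 jig x in tool [ 0.999 -0.004 -0.033]
```

>>> servo_tool(
  increments=[
    {"hand": 0,"travel": [0,0,0.003],"turn": 0},
    {"hand": 0,"travel": [0,0,0.003],"turn": 0},
    {"hand": 0,"travel": [0,0,0.003],"turn": 0},
    {"hand": 0,"travel": [0,0,0],"turn": 0},
    {"hand": 0,"travel": [0,0,0],"turn": 0},
  ],
)

```text
time: 22.85
eef_pos: [0.608, 0.0726, 0.2588]
eef_rot: [[0.917, -0.338, 0.212], [-0.398, -0.742, 0.539], [-0.025, -0.579, -0.815]]
wrist_force: [-25.0, -20.7, 26.6]
gripper_width: 0.008
```

```bash
python3 s.py; python3 relp.py; python3 meas.py m5
```

```text
t 22.85 q [-0.346  0.02   1.803  0.635  1.35  -0.082] p [0.608  0.0726 0.2588] F [-25.  -20.7  26.6] g 0.008
tool x [ 0.917 -0.398 -0.025] z [ 0.212  0.539 -0.815] jig tcp [ 0.075  -0.0806  0.2588] lean err deg 1.9
knob face (d=.0218) rel TCP, tool axes [-0.0007  0.002  -0.0213] d if touching 0.0005 jig x in tool [ 0.999  0.001 -0.032]
side knob px 321.5 186.5 10
top knob px 309.5 222.1 19
knob jig [ 0.072  -0.067   0.2357] d -0.0131 0.006
crank jig [-0.1196  0.0168  0.2315] c 0.619 0.093 0.0027
```

View pics/m5.png

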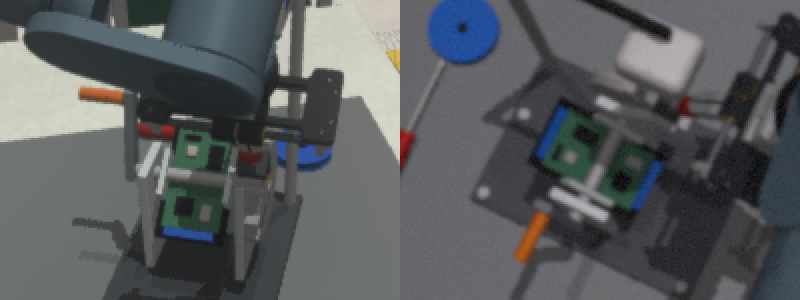

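The push met a hard stop at d ≈ 0.0005 (home) with the crank at 0.62. Backing off now.

>>> servo_tool(
  increments=[
    {"hand": 0,"travel": [0,0,-0.01],"turn": 0},
    {"hand": 0,"travel": [0,0,-0.03],"turn": 0},
    {"hand": 0,"travel": [0,0,-0.04],"turn": 0},
    {"hand": 0,"travel": [0,0,-0.05],"turn": 0},
    {"hand": 0,"travel": [0,0,-0.05],"turn": 0},
  ],
)

```text
time: 23.45
eef_pos: [0.5695, -0.0221, 0.4005]
eef_rot: [[0.916, -0.342, 0.212], [-0.401, -0.737, 0.544], [-0.03, -0.583, -0.812]]
wrist_force: [1.0, -0.4, 0.1]
gripper_width: 0.004
```

>>> servo_tool(
  increments=[
    {"hand": 0,"travel": [0,0,-0.04],"turn": 0},
    {"hand": 0,"travel": [0,0,-0.04],"turn": 0},
    {"hand": 0,"travel": [0,0,-0.04],"turn": 0},
    {"hand": 0,"travel": [0,0,0],"turn": 0},
    {"hand": 0,"travel": [0,0,0],"turn": 0},
  ],
)

```text
time: 23.95
eef_pos: [0.5449, -0.0872, 0.497]
eef_rot: [[0.915, -0.342, 0.214], [-0.402, -0.737, 0.543], [-0.028, -0.582, -0.812]]
wrist_force: [0.7, 1.1, -1.0]
gripper_width: 0.0
```

```bash
python3 s.py; python3 meas.py m6
```

```text
t 23.95 q [-0.668 -0.102  1.499  0.627  1.882 -0.089] p [ 0.5449 -0.0872  0.497 ] F [ 0.7  1.1 -1. ] g 0.0
tool x [ 0.915 -0.402 -0.028] z [ 0.214  0.543 -0.812] jig tcp [ 0.0841 -0.2522  0.497 ] lean err deg 1.9
side knob px 322.3 182.6 77
top knob px 313.8 222.9 92
knob jig [ 0.0733 -0.0769  0.2527] d 0.0064 0.0013
crank jig [-0.1194  0.0165  0.2327] c 0.623 0.0942 0.0027
```

View pics/m6.png

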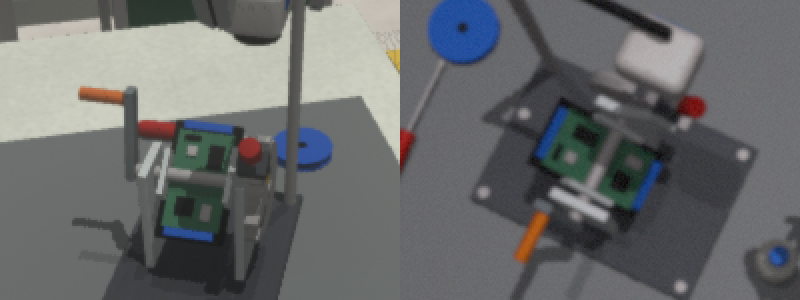

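```bash
python3 -c "
from cell import ctrl
ctrl.job_done(); print(ctrl.observe()['time'])"
```

```text
the job is handed in; nothing more can be done
the job is handed in; nothing more can be done
```

The job is done and handed in at about 24 s. The pin was drawn, the cradle swung to the yellow-marked notch, and the pin pushed home there; then I let go and backed the tool away.

**How it went:**
- **Lean:** the moves only turn the tool about its own axis. I got the 35° lean by pressing against the arm's reach limit, ending within about 2° of the pin axis.
- **Pin out:** I gripped the red knob and drew it out about 20 mm; it then stood at an estimated 22 mm.
- **Cradle:** the first swing with the crank gripped slipped and stopped at about 0.53. I nudged the crank the rest of the way with an open finger.
- **Pin in:** I pushed the knob in with closed fingertips until it hit a hard stop.

**Last checks:**
- **Cradle angle:** it reads 0.62, matching the marked notch. The yellow mark went out of view at the last nudge, as expected under the guide block, so I could not check it directly.
- **Pin depth:** the fingertip stop puts it about 0.5 mm from home. The camera reads 6.4 mm, but it read 27.6 mm when the pin was fully drawn (22 mm at most). Corrected for that bias, it is under 1 mm.
- **Surroundings:** I saw no contact with the camera. The bottle, reel and screwdriver look undisturbed, though I did not measure their positions.

**Unfavourable readings:** the fingertips pressed with about 42 N at the pin's stop, which is above the 40 N limit stated for the arm and gripper body. The push was with the fingertips, not the body, and far below the 120 N wrist limit. The earlier crank grip reached about 22 N.

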